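Clamp the sharps box in its bench holder with the removable crank

TASK

Fit the loose crank from the steel tray fully down onto the square brass shaft of the bench holder and wind it clockwise until the blue cam has pushed the yellow sharps box against its stop and holds it snugly, without crushing the box. Then lift the crank off the shaft and stand it back upright on the tray, leaving the other things on the counter alone.

Things in the scene. Friction and masses are not known exactly. Their poses are not given: they have to be found in the camera images.
- crank: Removable hand crank, 0.32 kg, standing on the tray on its hub, turned any way. Origin: centre of the underside of its dark steel hub, z up. Hub 36 x 36 mm, z = 0 to 32 mm, with a blind square hole from below, 15.6 mm wide, 26 mm deep, sides parallel to x and y, mouth slightly chamfered. A flat arm (16 mm wide, z = 25 to 32 mm) runs from it along +x to the winding knob.
- crank_grip (a point): Centre of the red grip block fixed on top of the crank's hub, on the hub's axis, 50 mm above the hub's underside: 30 mm along the crank's x, 18 mm along its y, 36 mm tall. Take the crank here to carry it.
- crank_knob (a point): Centre of the crank's black upright winding knob: 20 mm across, 38 mm tall, its axis 65 mm from the hub's axis, this point 53 mm above the hub's underside. The knob spins freely on its pin, so it can be held while winding without turning the wrist.
- shaft: Upright clamp shaft in the holder; turns about its z. Origin on its axis at the top of its steel collar (30 mm wide, 104 mm above the counter), where the hub sits when home. Above: the brass square, 14 mm wide, sides parallel to x and y, 24 mm tall, the top 4 mm tapering to 9 mm. The crank fits at any quarter turn, with about 0.1 rad play. Stiff: stays where left; winding free takes 3 to 6 N at the knob.
- square_top (a point): Top centre of the brass square, 24 mm above the shaft's origin.
- cam_centre (a point): Centre of the blue cam on the shaft, a disc of 26 mm radius, 24 mm thick, 16 mm off the axis, 52 mm above the counter. It starts turned away from the box; clockwise from above swings it past the robot's side to the box in under 3 rad. There the effort rises: 8 N more at the knob than free is just snug (8 N on the box), 11 N more is good, 15 N more may crush it (30 N on it).
- holder: Grey bench holder fixed on the counter. Origin on the counter, under the shaft axis; the box stands on its base plate (12 mm thick) on the +y side, between a front lip and a rear fence (+x). Its upper bearing round the shaft is 100 mm high. All of it, and the box, stays below the seated crank's arm.
- stop: Adjustable stop fixed to the holder, 104 to 108 mm from the shaft's axis: an aluminium angle, 74 mm high, with a sprung black rubber pad in front of it, against which the box is pressed. Origin on the counter, only roughly under the pad's face: the pad sits up to 4.5 mm nearer or farther, so where the box is held must be felt. The pad looks to -y of the holder and gives 1 mm at about 8 N.
- sharps_box: Yellow sharps box with red lid, about 100 mm (x) by 76 mm (y), 88 mm tall, 0.3 to 0.6 kg, loose in the holder a few mm short of the stop. Origin: centre of its underside, z up.
- tray: Low steel instrument tray lying on the counter, 200 mm (x) by 170 mm (y), rim 12 mm high, floor 3 mm thick. Origin: centre of its underside.
- disinfectant: White disinfectant bottle, 60 mm across, 170 mm tall. Origin: centre of its underside. Leave alone.
- clock: Black wall clock lying face up, 132 mm across, 30 mm thick. Origin: centre of its underside. Leave alone.
- dental_cast: Plaster dental cast, 55 x 64 mm, 42 mm tall. Origin: centre of its underside. Leave alone.
- glove_box: Blue glove box, 110 x 200 mm, 70 mm tall. Origin: centre of its underside. Leave alone.
Things that resemble listed ones, but are neither listed nor needed, are in the scene too. What is meant by the sharps_box is not purple or white, and is the larger of those in its own colour.

How it is judged:
On the way, in this order (a step that is already met when the one before it is completed fails the run):
1. the crank sits fully home on the square shaft (z of crank in the frame of shaft below 0.003 m and horizontal distance between crank and shaft below 0.003 m and angle between the z axis of crank and the z axis of shaft, either way round below 0.08 rad), for 0.2 s.
2. with the crank still home on the shaft, the cam presses the box with over 8 N (all of step 1 and contact force between shaft and sharps_box above 8 N), for 0.2 s.
3. the crank is lifted clear of the shaft (distance between crank and shaft above 0.03 m), for 0.1 s.
At the end, for the whole second after the job is handed in: The cam holds the sharps box against its stop with 8 to 30 N, the box upright within 0.06 rad and at rest; the crank stands on its hub on the tray floor, hub centre within 85 mm (tray x) and 70 mm (tray y) of the tray's centre, upright within 0.08 rad, at rest and released (contact force between shaft and sharps_box between 8 and 30 N and angle between sharps_box's own z axis and vertical below 0.06 rad and linear speed of each of sharps_box, crank below 0.01 m/s and x of crank in the frame of tray between -0.085 and 0.085 m and y of crank in the frame of tray between -0.07 and 0.07 m and z of crank in the frame of tray between -0.002 and 0.007 m and angle between crank's own z axis and vertical below 0.08 rad); the robot touches nothing.
It fails at once if the box is crushed: the cam presses it with more than 30 N (contact force between shaft and sharps_box above 30 N).
It fails at once if the sharps box is tipped or lifted (angle between sharps_box's own z axis and vertical above 0.15 rad or z of sharps_box in the frame of holder above 0.03 m).
It fails at once if the crank is dropped or laid over (angle between crank's own z axis and vertical above 0.5 rad).
It fails at once if another thing on the counter is pushed more than 20 mm or tipped (distance of any of disinfectant, clock, dental_cast, glove_box from where it was at the start of the episode above 0.02 m or angle between any of disinfectant, clock, dental_cast, glove_box's own z axis and vertical above 0.3 rad).
It also fails if it takes over 72 s, if anything falls off the work surface, if the arm or the gripper's body presses on something with over 40 N, if the wrist force passes 120 N, or if a joint passes its speed limit or range.

ROBOT

A 6-joint arm with a two-finger parallel gripper is mounted at the origin on the work surface. World frame = base frame: x ahead of the robot, y to its left, z up, the work surface at z = 0. Lengths are in m, angles in rad, forces in N, time in s.
With the tool pointing down it reaches from about 0.4 to 0.825 m from the base axis. Payload 7 kg.
Tool frame: the origin (TCP) lies on the centre line of the jaws, within the pads' length; the fingertips stand 25 mm ahead of it and the grasp point (between the pads) lies 6 mm ahead of it; z points along the fingers, y is the direction in which the jaws open and shut (so a half turn about z gives the same grasp; the last joint's range is limited). The gripper opens to 88 mm and grips with 3 to 60 N. Pads are 19 mm wide; open, the fingers measure 130 mm over their backs; the gripper's body (78 mm by 193 mm) begins 47 mm behind the grasp point.
Start: joints at [1.586, 0.359, 0.012, 0, -1.224, -0.288], TCP at [0.182, 0.65, 0.252] pointing down, gripper open.
Joint ranges: [-3.07, 3.07], [-1.43, 2.12], [-1.02, 1.25], [-3.03, 1.67], [-3.05, -0], [-3.03, 3.03]. Speed limits (rad/s): [2.39, 2.39, 3.01, 3.14, 3.14, 3.14].

INTERFACE

Orientations are given as a unit quaternion [w, x, y, z].
In Python, from rig import bot gives the robot as it stands.
- The arm moves only by the tool move_arm, never from a script. Its argument "increments" is text: rows parted by semicolons, each of 4 numbers parted by spaces: the shift along the tool's x, y, z scaled (see below), then the turn about the tool's z scaled (see below). In form: dx dy dz twist; .... A call has 1 to 10 rows; each row shifts and turns the commanded pose from where the row before left it, along the tool's axes as they then stand; what a row does not reach is not made up. The controller multiplies each number of a shift by 0.3 m and each number of a turn by 360 degrees. A row lasts 1/8 s, in which the tool goes at most 62.5 mm and 10.7 degrees, less where a joint would pass 70% of its speed; a pose out of reach is approached as far as the arm can. A call with a number of a shift or a turn outside -1 to 1 is refused whole. A call with a gripper value outside its range is refused whole. "grip" is the finger opening in mm, from 0 to 87.6, set as the call begins (left out, the last holds). The fingers move at their own pace and stop on an object; the grip force is fixed at half the most. Time passes only in rows, so rows that do not move let the fingers close. It gives the time, the measured TCP pose, the force and the opening at its end, in the units of the state.
- bot.read_state(): the state, without advancing time (a new reading comes with each control period).
- bot.camera(name): name is "scene" or "top" or "wrist"; returns the picture (480x640x3 uint8, red, green, blue); there is no depth.
- bot.get_calibration(name): a dict with "fx", "fy", "cx", "cy" (pixels), "world_to_cam" (4x4, takes a point from world to camera coordinates). Camera axes: x right, y down, z forward; pixel columns grow to the right and rows downward; lengths in m; the calibration is good to about 2 mm. A picture is of the moment at which its call begins: read the wrist's pose just before it. get_calibration takes no time and is no camera call; for the wrist camera it gives the pose at the moment of the call.
- bot.close_job(): hands the job in, once; it reports no verdict.
Trained networks look in the newest picture that a camera, given by its name, has taken for a name from the list of things; names that differ only in an ending like _2 or _b are one class to them, and where a whole thing is asked for, a point or a joint stands for the part that bears it (a point fixed in the world has none). Each returns a list of dicts, best first, with "confidence" (0 to 1); they miss things now and then, are a little off and sometimes report something else, mostly with a low value. They report only what shows in the picture. A call takes as long as a camera call. They do not tell look-alikes from the thing itself.
- bot.recognise(camera, thing): "location" ([x, y, z] in m, in the coordinates of the camera as it stood for that picture, good to about 4 mm: the middle of the surface that is visible of it).
- bot.silhouettes(camera, thing): "pixels" (480x640 bool, what is visible of it).
The state is a dict: "time_s": time; "joint_positions": joint angles; "joint_vel": joint speeds; "effort": joint torques, N m; "position": TCP position; "eef_rot": TCP orientation; "contact_force": force on the tool from outside, world axes, zero at the start; "torque": the same for the moment, N m; "width": finger opening in m.
Only numpy, scipy, OpenCV 4.12 (cv2) and the standard library are available. Lean on these libraries where they do the work, as an engineer would, in place of code of your own. Each camera call takes 0.05 s, during which the arm holds its last target. There are 200 camera calls.

## Working session

There is one attempt and no reset: what is moved stays moved. The work goes in short steps, Python scripts to look and compute and a tool call to move; the robot and the scene stay as the last step left them, time stands still between calls to the robot, and variables do not carry over. Pictures are saved under pics/ and viewed, about 8 in all and at most 12, crops included, and the job is handed in when it is done.

Besides the shell and the picture viewer there is one more tool, called after "Request:" in YAML: its name, and indented under it one key for each argument. move_arm: Moves the arm, as the interface text tells. Its arguments: {"type":"object","properties":{"increments":{"type":"string"},"grip":{"type":"number"}},"required":["increments"]}

```bash
mkdir -p pics; ls; cat > h.py <<'E'
import numpy as np, cv2
from rig import bot
def snap(n,f=None):
    im=bot.camera(n)
    if f: cv2.imwrite('pics/'+f,im[:,:,::-1])
    return im
def w(n,p,c=None):
    c=c or bot.get_calibration(n); return (np.linalg.inv(np.array(c['world_to_cam']))@np.r_[p,1])[:3]
def px(n,p,c=None):
    c=c or bot.get_calibration(n); q=np.array(c['world_to_cam'])@np.r_[p,1]
    return np.array([c['fx']*q[0]/q[2]+c['cx'],c['fy']*q[1]/q[2]+c['cy']])
def ray(n,uv,z,c=None):
    c=c or bot.get_calibration(n); M=np.linalg.inv(np.array(c['world_to_cam']))
    d=M[:3,:3]@np.array([(uv[0]-c['cx'])/c['fx'],(uv[1]-c['cy'])/c['fy'],1]);o=M[:3,3]
    return o+d*(z-o[2])/d[2]
E
python3 - <<'E'
from h import *
a=snap('top','top1.png');b=snap('scene','sc1.png')
for n in ['top','scene']:
  for t in ['crank','crank_grip','crank_knob','shaft','square_top','cam_centre','holder','stop','sharps_box','tray','disinfectant','clock','dental_cast','glove_box']:
    for r in bot.recognise(n,t)[:3]:
      p=w(n,r['location']);print(n,t,round(r['confidence'],2),p.round(3),px(n,p).round())
print(bot.read_state())
E
```

```text
pics
top crank 0.65 [ 0.452 -0.255  0.035] [433. 268.]
top crank_grip 0.69 [ 0.451 -0.257  0.039] [434. 268.]
top crank_grip 0.25 [0.518 0.008 0.014] [330. 242.]
top crank_knob 0.72 [ 0.446 -0.26   0.036] [435. 270.]
top shaft 0.41 [0.525 0.001 0.105] [335. 236.]
top cam_centre 0.43 [0.527 0.002 0.108] [334. 235.]
top holder 0.8 [0.519 0.008 0.012] [330. 242.]
top stop 0.97 [0.558 0.137 0.018] [281. 227.]
top sharps_box 0.82 [0.721 0.164 0.082] [271. 160.]
top sharps_box 0.78 [0.364 0.065 0.06 ] [308. 301.]
top sharps_box 0.77 [0.54  0.061 0.1  ] [311. 229.]
top tray 0.6 [ 0.468 -0.264  0.006] [434. 262.]
top disinfectant 0.72 [0.369 0.373 0.112] [181. 298.]
top clock 0.79 [ 0.766 -0.065  0.032] [359. 149.]
top dental_cast 0.81 [ 0.694 -0.356  0.035] [469. 176.]
top glove_box 0.82 [0.615 0.452 0.071] [157. 201.]
top glove_box 0.38 [ 0.448 -0.258  0.036] [434. 269.]
scene crank_grip 0.96 [ 0.454 -0.252  0.045] [237. 227.]
scene crank_knob 0.89 [ 0.451 -0.254  0.043] [237. 227.]
scene shaft 0.5 [0.535 0.001 0.107] [311. 245.]
scene square_top 0.51 [0.535 0.001 0.101] [311. 247.]
scene 
[... 687 characters left out ...]
: 1.5, 'joint_positions': array([ 1.58609078e+00,  3.58591615e-01,  1.19012645e-02, -1.67427823e-05,
       -1.22406676e+00, -2.88132389e-01]), 'joint_vel': array([-1.96353853e-03, -1.44989022e-04,  3.42444972e-05,  1.65931544e-04,
        9.73016539e-04, -3.89492776e-04]), 'effort': array([-2.33796491e-04, -5.82370842e+01,  2.93302560e+01,  7.00243860e+00,
        1.26343535e-02, -1.41359359e-05]), 'position': array([0.18187436, 0.65002227, 0.2515642 ]), 'eef_rot': array([-1.81916384e-05,  9.90708967e-01, -1.35999049e-01, -1.07460319e-05]), 'contact_force': array([ 0.25591799, -0.97505154, -0.61011209]), 'torque': array([ 0.05172703, -0.04550578, -0.0123273 ]), 'width': 0.08771802297699403}
```

```bash
python3 - <<'E'
import cv2
a=cv2.imread('pics/top1.png');
c=cv2.resize(a[130:330,240:510],None,fx=2.9,fy=2.9,interpolation=cv2.INTER_CUBIC);cv2.imwrite('pics/c1.png',c)
E
```

```text
(no output)
```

View pics/c1.png

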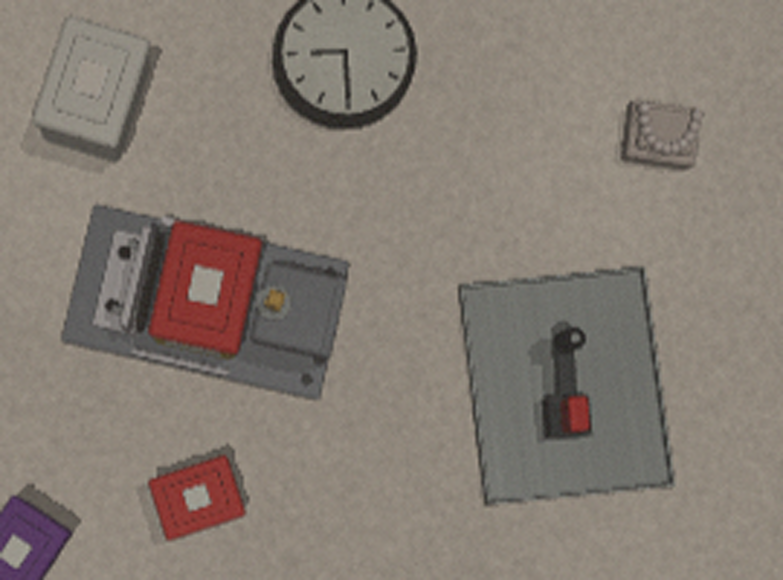

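View pics/sc1.png

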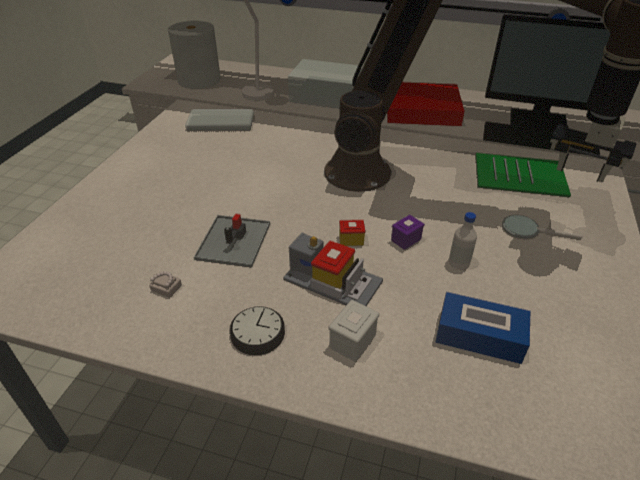

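Candidates: the box in the holder (top 311,229; yellow with red lid, larger), a small yellow one (308,301), a purple one (~245,320) and a white one (271,160). I'm taking the one in the holder. There is one crank, on the tray at (434,268). Next I'll get the wrist camera geometry and route the arm past the shaft for a close look.

```bash
cat >> h.py <<'E'
def ax():
    from scipy.spatial.transform import Rotation as R
    s=bot.read_state();q=s['eef_rot'];return s,R.from_quat([q[1],q[2],q[3],q[0]]).as_matrix()
def to(p,yaw=None):
    s,M=ax();d=M.T@(np.array(p)-s['position'])/0.3
    cy=np.arctan2(M[1,0],M[0,0]);print('units',d.round(4),'pos',s['position'].round(4),'yaw',round(cy,4), 'twist', None if yaw is None else round(((cy-yaw+np.pi)%(2*np.pi)-np.pi)/(2*np.pi),4))
E
python3 - <<'E'
from h import *
s,M=ax();c=bot.get_calibration('wrist');I=np.linalg.inv(np.array(c['world_to_cam']))
print('cam in tool',(M.T@(I[:3,3]-s['position'])).round(3),(M.T@I[:3,:3]).round(2),c['fx'],c['cx'],c['cy'])
to([.48,.22,.30],-0.22);to([.53,0,.30],-0.22);to([.45,-.257,.25],0)
for uv,z in [((240+567/2.9,130+400/2.9),.05),((240+581/2.9,130+414/2.9),.071),((240+570/2.9,130+338/2.9),.075),((240+274/2.9,130+299/2.9),.128)]: print(ray('top',uv,z).round(4))
E
```

```text
cam in tool [ 0.077  0.001 -0.133] [[-0.   -0.96 -0.28]
 [ 1.   -0.   -0.  ]
 [ 0.   -0.28  0.96]] 411.36515861935874 312.4953250081472 238.5971725760677
units [ 1.3432  1.1126 -0.1615] pos [0.1819 0.65   0.2516] yaw -0.2728 twist -0.0084
units [ 1.7014  1.7739 -0.1616] pos [0.1819 0.65   0.2516] yaw -0.2728 twist -0.0084
units [1.6754 2.6707 0.0051] pos [0.1819 0.65   0.2516] yaw -0.2728 twist -0.0434
[ 0.4504 -0.2583  0.05  ]
[ 0.4369 -0.2656  0.071 ]
[ 0.5024 -0.2567  0.075 ]
[0.5279 0.0023 0.128 ]
```

Request:
move_arm:
  increments: "0.149 0.124 -0.007 0;0.149 0.124 -0.007 0;0.149 0.124 -0.007 0;0.149 0.124 -0.007 0;0.149 0.124 -0.007 0;0.149 0.124 -0.007 0;0.149 0.124 -0.007 0;0.149 0.124 -0.007 0;0.149 0.124 -0.007 0"

```text
time_s: 2.62
position: [0.4799, 0.2176, 0.271]
eef_rot: [-0.0, 0.991, -0.136, 0.0]
contact_force: [0.8, 0.7, 0.9]
width: 0.0876
```

Request:
move_arm:
  increments: "0.09 0.165 0 -0.008;0.09 0.165 0 0;0.09 0.165 0 0;0.09 0.165 0 0;0 0 0 0;0 0 0 0"

```text
time_s: 3.38
position: [0.5379, 0.0013, 0.2704]
eef_rot: [-0.0, 0.994, -0.112, -0.0]
contact_force: [-0.2, -0.3, 0.5]
width: 0.0878
```

```bash
python3 - <<'E'
from h import *
c=bot.get_calibration('wrist');im=snap('wrist','w1.png')
for t in ['square_top','shaft','cam_centre','holder','stop','sharps_box']:
  for r in bot.recognise('wrist',t)[:2]:
    p=w('wrist',r['location'],c);print(t,round(r['confidence'],2),p.round(4),px('wrist',p,c).round())
to([.53,0,.27]);print(px('wrist',[.528,.002,.128],c),bot.read_state()['time_s'])
E
```

```text
square_top 0.97 [0.5315 0.0016 0.1049] [313. 233.]
shaft 0.98 [0.5335 0.0017 0.1022] [312. 229.]
cam_centre 0.88 [0.5339 0.0017 0.102 ] [312. 229.]
cam_centre 0.35 [ 0.4572 -0.252   0.0374] [599. 230.]
holder 0.94 [5.549e-01 5.000e-04 3.950e-02] [308. 188.]
stop 0.68 [0.5599 0.1221 0.0711] [164. 221.]
sharps_box 0.93 [0.3459 0.1949 0.029 ] [177. 413.]
sharps_box 0.83 [0.5543 0.0576 0.0943] [236. 217.]
units [-0.024   0.0136  0.0018] pos [0.5379 0.0024 0.2706] yaw -0.2211 twist None
[313.78268585 246.49663899] 3.725
```

View pics/w1.png

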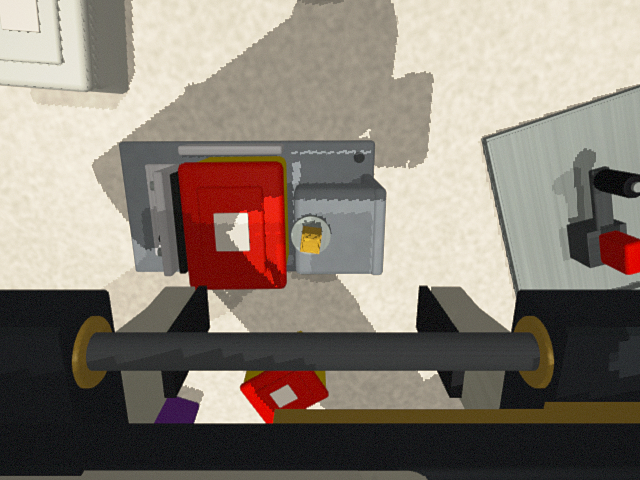

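Wrist view: brass square at about (312,235), red lid of the holder's box at (235,225), tray and crank at the right edge. Zooming in on the square to read its angle.

```bash
python3 - <<'E'
from h import *
a=cv2.imread('pics/w1.png')[205:270,280:345]
cv2.imwrite('pics/c2.png',cv2.resize(a,None,fx=9,fy=9,interpolation=cv2.INTER_NEAREST))
E
```

```text
(no output)
```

View pics/c2.png

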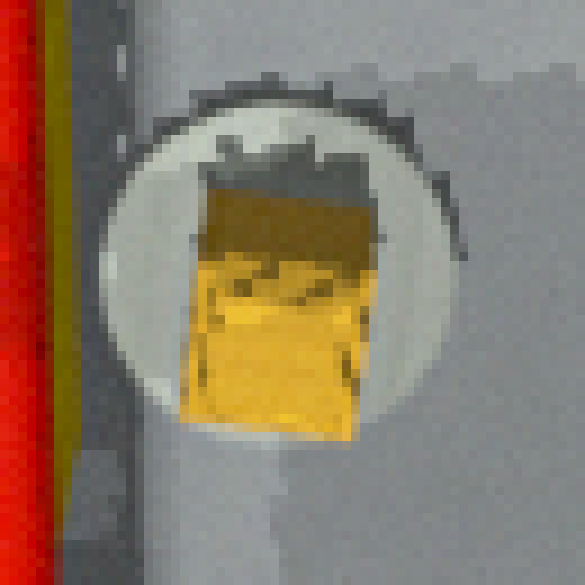

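```bash
python3 - <<'E'
from h import *
from scipy.optimize import least_squares
c=bot.get_calibration('wrist')
P=np.array([[205,190],[378,212],[180,418],[355,440]])/9+[280,205]-.5
def mod(v):
    f=np.array([np.cos(v[2]),np.sin(v[2])])*.007; l=np.array([-f[1],f[0]])
    o=v[:2]; return np.array([px('wrist',np.r_[q,z],c) for q,z in [(o+f+l,.104),(o+f-l,.104),(o-f+l,.124),(o-f-l,.124)]])
r=least_squares(lambda v:(mod(v)-P).ravel(),[.53,0,-.35]);print(r.x.round(4),r.fun.round(1))
print('collar',ray('wrist',(280/9+280,268/9+205),.104,c).round(4))
# crank in the wrist picture: knob top and grip top
a=cv2.imread('pics/w1.png'); print(px('wrist',[.5024,-.2567,.075],c))
to([.45,-.259,.20],0)
E
```

```text
[ 0.5297  0.0051 -0.3563] [ 0.4 -0.2 -0.4 -0.3  0.   0.2 -0.   0.3]
collar [0.5301 0.0046 0.104 ]
[635.63375115 188.57011183]
units [-0.0949  0.9144  0.2351] pos [0.5379 0.0024 0.2706] yaw -0.2211 twist -0.0352
```

Request:
move_arm:
  increments: "-0.019 0.183 0.034 0;-0.019 0.183 0.034 0;-0.019 0.183 0.034 0;-0.019 0.183 0.034 0;-0.019 0.183 0.034 0;0 0 0 -0.0176;0 0 0 -0.0176;0 0 0 0"

```text
time_s: 4.72
position: [0.4497, -0.2598, 0.2195]
eef_rot: [0.0, 1.0, -0.001, 0.0]
contact_force: [1.0, 0.1, 0.3]
width: 0.0877
```

```bash
python3 - <<'E'
from h import *
c=bot.get_calibration('wrist');im=snap('wrist','w2.png')
for t in ['crank_grip','crank_knob','crank','tray']:
  for r in bot.recognise('wrist',t)[:2]:
    p=w('wrist',r['location'],c);print(t,round(r['confidence'],2),p.round(4),px('wrist',p,c).round())
to([.45,-.258,.2],0)
cv2.imwrite('pics/c3.png',cv2.resize(im[100:300,190:440,::-1],None,fx=3,fy=3,interpolation=cv2.INTER_NEAREST))
E
```

```text
crank_grip 0.59 [ 0.4554 -0.2582  0.0381] [309. 212.]
crank_knob 0.81 [ 0.4524 -0.2607  0.0343] [313. 215.]
crank 0.77 [ 0.454  -0.2595  0.0348] [311. 213.]
tray 0.55 [ 0.4875 -0.2676  0.0027] [321. 166.]
units [ 0.0007 -0.0053  0.0651] pos [ 0.4498 -0.2596  0.2195] yaw -0.0021 twist -0.0003
```

View pics/c3.png

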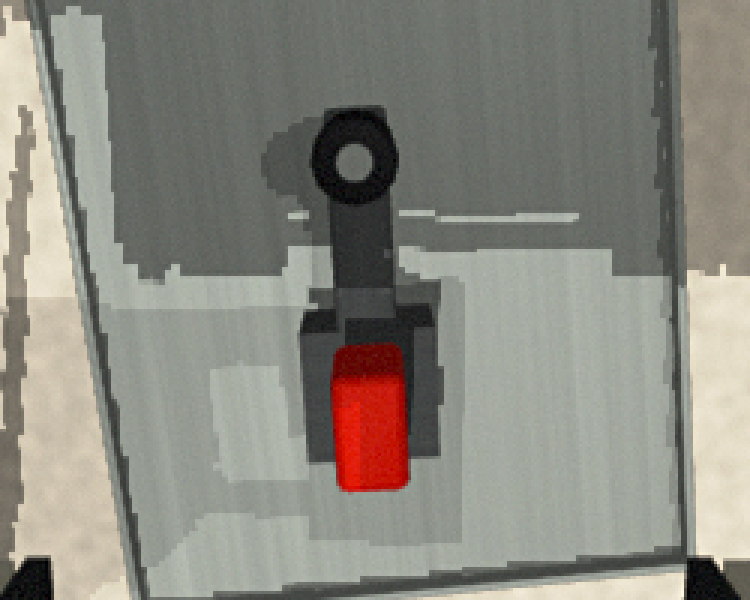

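Close view: the crank with its knob top at crop (355,157), red grip top at (371,435), yaw slightly positive. Computing the pose.

```bash
python3 - <<'E'
from h import *
c=bot.get_calibration('wrist')
f=lambda u,v,z:ray('wrist',(190+u/3,100+v/3),z,c)[:2]
k=f(355,157,.075);g=f(371,435,.071)
g4=[f(*q,.071) for q in [(332,384),(405,378),(340,490),(408,488)]];print(np.round(g4,4))
h=[f(*q,.035) for q in [(309,463),(440,457)]];print('hub rear',np.round(h,4))
d=k-g;print(k.round(4),g.round(4),np.hypot(*d).round(4),'yaw',np.arctan2(d[1],d[0]).round(4))
for o in [(1,1)]:
  tr=[f(*q,.012) for q in [(40,30),(140,598),(683,556),(675,30)]];print('tray',np.round(tr,4))
to(np.r_[np.mean(g4,0),.06],np.arctan2(d[1],d[0]))
E
```

```text
[[ 0.4516 -0.252 ]
 [ 0.4531 -0.2692]
 [ 0.4251 -0.2536]
 [ 0.4255 -0.2701]]
hub rear [[ 0.4198 -0.2444]
 [ 0.4215 -0.28  ]]
[ 0.5046 -0.2577] [ 0.439  -0.2612] 0.0657 yaw 0.0522
tray [[ 0.5327 -0.1742]
 [ 0.3694 -0.1917]
 [ 0.3826 -0.3542]
 [ 0.5322 -0.3416]]
units [-0.0366  0.0056  0.5318] pos [ 0.4498 -0.2596  0.2195] yaw -0.0021 twist -0.0086
```

Request:
move_arm:
  increments: "-0.037 0.0056 0 -0.0086;0 0 0.17 0;0 0 0.17 0;0 0 0.12 0;0 0 0.052 0;0 0 0 0"
  grip: 60

```text
time_s: 5.72
position: [0.4378, -0.2612, 0.0647]
eef_rot: [-0.0, 1.0, 0.026, -0.001]
contact_force: [0.5, 0.6, 0.1]
width: 0.0599
```

Request:
move_arm:
  increments: "0 0 0 0;0 0 0 0;0 0 0 0;0 0 0 0;0 0 0 0"
  grip: 5

```text
time_s: 6.35
position: [0.4385, -0.2615, 0.066]
eef_rot: [-0.0, 1.0, 0.026, 0.0]
contact_force: [-0.5, 1.6, -2.7]
width: 0.0173
```

Request:
move_arm:
  increments: "0 0 -0.1 0;0 0 -0.16 0;0 0 -0.16 0;0 0 -0.16 0;0 0 0 0"

```text
time_s: 6.98
position: [0.4402, -0.2621, 0.2435]
eef_rot: [0.001, 1.0, 0.026, 0.003]
contact_force: [0.2, -0.9, -3.6]
width: 0.0178
```

```bash
python3 - <<'E'
from h import *
c=bot.get_calibration('wrist');snap('wrist','w3.png');s=bot.read_state();print(s['contact_force'],s['torque'],s['width'],s['time_s'])
to([.5297,.0051,.24],-.356)
E
```

```text
[-0.37819239  0.35411433 -4.42250578] [0.00344982 0.1089409  0.03822684] 0.017682523790869282 7.025
units [ 0.349  -0.8715  0.004 ] pos [ 0.4389 -0.2615  0.241 ] yaw 0.0525 twist 0.065
```

Request:
move_arm:
  increments: "0.07 -0.174 0 0;0.07 -0.174 0 0;0.07 -0.174 0 0;0.07 -0.174 0 0;0.069 -0.1755 0 0;0 0 0 0.0217;0 0 0 0.0217;0 0 0 0.0216;0 0 0 0;0 0 0 0"

```text
time_s: 8.28
position: [0.5288, 0.0049, 0.2388]
eef_rot: [0.0, 0.984, -0.176, -0.001]
contact_force: [0.0, -0.6, -3.1]
width: 0.018
```

```bash
python3 - <<'E'
from h import *
c=bot.get_calibration('wrist');im=snap('wrist','w4.png');s=bot.read_state();print(s['contact_force'],s['torque'],s['width'],s['time_s'])
to([.5297,.0051,.20],-.356)
k=px('wrist',[.53,.005,.24],c);print(k)
cv2.imwrite('pics/c4.png',cv2.resize(im[100:340,160:480,::-1],None,fx=2.5,fy=2.5,interpolation=cv2.INTER_CUBIC))
E
```

```text
[ 0.12483078  1.3517485  -3.17495361] [ 0.05039198  0.05723539 -0.00340347] 0.017752121223622748 8.325
units [ 0.0024 -0.0016  0.1302] pos [0.5289 0.0049 0.2391] yaw -0.3535 twist 0.0004
[309.56495811 337.88779757]
```

View pics/c4.png

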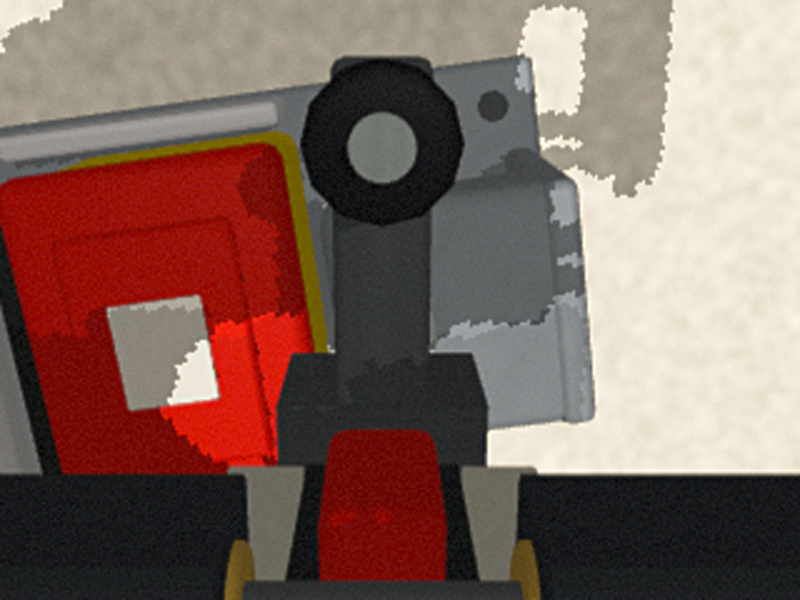

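The crank hangs straight in the gripper with the knob at crop (382,145) and the shaft hidden under the hub. Checking the hub position from the knob.

```bash
python3 - <<'E'
from h import *
c=bot.get_calibration('wrist')
k=ray('wrist',(160+382/2.5,100+145/2.5),.248,c)[:2];print('knob',k,'hub(if yaw -.354)',k-.065*np.array([np.cos(-.354),np.sin(-.354)]))
a=[ray('wrist',(160+u/2.5,100+v/2.5),.208,c)[:2] for u,v in [(292,354),(474,354)]];m=np.mean(a,0);d=a[1]-a[0];print('hub front edge',np.round(a,4),np.hypot(*d),'yaw',np.arctan2(d[0],-d[1]) ,m-.018*np.array([np.cos(-.354),np.sin(-.354)]))
E
```

```text
knob [ 0.59040428 -0.01847436] hub(if yaw -.354) [0.5294347  0.00405805]
hub front edge [[ 0.5598  0.0088]
 [ 0.5492 -0.0197]] 0.030392838457270397 yaw -0.35425145974888456 [0.53760501 0.00079497]
```

Request:
move_arm:
  increments: "0.001 -0.003 0.07 0;0 0 0.07 0;0 0 0.015 0;0 0 0.01 0;0 0 0 0"

```text
time_s: 8.95
position: [0.5302, 0.0058, 0.1909]
eef_rot: [-0.0, 0.984, -0.177, 0.0]
contact_force: [0.1, -0.5, -2.9]
width: 0.0181
```

Request:
move_arm:
  increments: "0 0 0.012 0;0 0 0.012 0;0 0 0 0"

```text
time_s: 9.32
position: [0.5295, 0.0055, 0.1828]
eef_rot: [0.0, 0.984, -0.177, -0.0]
contact_force: [-1.0, -2.1, -3.4]
width: 0.018
```

Request:
move_arm:
  increments: "0 0 0.013 0;0 0 0.013 0;0 0 0.013 0;0 0 0 0"

```text
time_s: 9.82
position: [0.5295, 0.0056, 0.1708]
eef_rot: [0.0, 0.984, -0.177, -0.001]
contact_force: [-1.5, -4.1, -5.1]
width: 0.0175
```

Request:
move_arm:
  increments: "0 0 0.01 0;0 0 0.005 0;0 0 0 0"

```text
time_s: 10.2
position: [0.5297, 0.0055, 0.167]
eef_rot: [0.0, 0.984, -0.177, -0.0]
contact_force: [-1.8, -5.0, -1.0]
width: 0.018
```

Request:
move_arm:
  increments: "0 0.002 0.006 0;0 0 0 0"

```text
time_s: 10.45
position: [0.5299, 0.0054, 0.1668]
eef_rot: [-0.0, 0.984, -0.177, 0.001]
contact_force: [-6.7, -1.3, 13.2]
width: 0.0178
```

Request:
move_arm:
  increments: "0 0 -0.006 0;0 0 0 0;0 0 0 0;0 0 -0.07 0;0 0 -0.09 0;0 0 0 0"
  grip: 40

```text
time_s: 11.2
position: [0.5311, 0.0057, 0.2169]
eef_rot: [-0.001, 0.984, -0.177, 0.002]
contact_force: [0.9, 0.8, -1.0]
width: 0.0399
```

```bash
python3 - <<'E'
from h import *
y=-.3545; k=np.array([.5299,.0054])+.065*np.array([np.cos(y),np.sin(y)])
c=bot.get_calibration('wrist');im=snap('wrist','w5.png');s=bot.read_state();print(s['contact_force'],s['width'],s['time_s'])
print('exp knob px',px('wrist',np.r_[k,.176],c),'grip top',px('wrist',[.5299,.0054,.172],c))
g=(im.max(2)<45).astype(np.uint8)
to(np.r_[k,.166],y)
cv2.imwrite('pics/c5.png',cv2.resize(im[140:380,180:440,::-1],None,fx=2.3,fy=2.3))
E
```

```text
[ 0.08678458 -0.1847933   0.33630686] 0.04043680826106476 11.25
exp knob px [312.81732571 151.20350955] grip top [312.99661205 291.68288675]
units [0.2156 0.0008 0.1656] pos [0.5302 0.0055 0.2156] yaw -0.3557 twist -0.0002
```

View pics/c5.png

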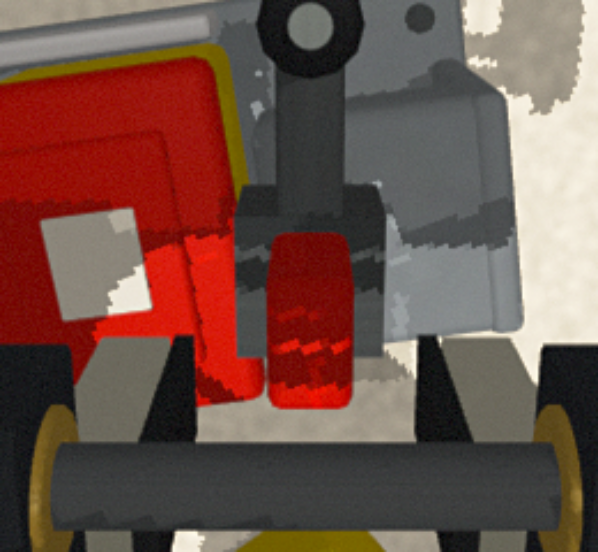

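Crank seated and released; the knob is at px (315,151) against a predicted (313,151). Moving to the knob.

Request:
move_arm:
  increments: "0.108 0.0005 0 0;0.108 0.0005 0 0;0 0 0.08 0;0 0 0.085 0;0 0 0 0"

```text
time_s: 11.88
position: [0.5886, -0.018, 0.1625]
eef_rot: [0.001, 0.984, -0.177, -0.003]
contact_force: [0.5, 0.2, -0.6]
width: 0.0403
```

Request:
move_arm:
  increments: "0 0 0 0;0 0 0 0;0 0 0 0;0 0 0 0"
  grip: 10

```text
time_s: 12.38
position: [0.5909, -0.0175, 0.1663]
eef_rot: [-0.0, 0.984, -0.177, 0.001]
contact_force: [1.2, 0.0, 1.9]
width: 0.0193
```

Request:
move_arm:
  increments: "-0.0024 0.0324 0 0.0239;-0.0024 0.0324 0 0.0239;-0.0024 0.0324 0 0.0239;-0.0024 0.0324 0 0.0239;-0.0024 0.0324 0 0.0239;-0.0024 0.0324 0 0.0239;0 0 0 0"

```text
time_s: 13.25
position: [0.5509, -0.057, 0.1666]
eef_rot: [-0.001, 0.809, -0.588, 0.002]
contact_force: [5.8, -1.6, 1.6]
width: 0.0192
```

```bash
cat >> h.py <<'E'
def kn():
    s,M=ax();d=s['position'][:2]-[.5300,.0052]
    print('t',s['time_s'],'r',np.hypot(*d).round(4),'ang',np.arctan2(d[1],d[0]).round(4),'F tool',(M.T@s['contact_force']).round(2),'yaw',np.arctan2(M[1,0],M[0,0]).round(4),'z',s['position'][2].round(4),'j6',s['joint_positions'][5].round(2))
    t=np.arctan2(d[1],d[0]);print('F radial,clockwise-tangential',s['contact_force'][:2]@[np.cos(t),np.sin(t)],s['contact_force'][:2]@[np.sin(t),-np.cos(t)])
E
python3 -c "
from h import *;kn()"
```

```text
t 13.25 r 0.0656 ang -1.2465 F tool [ 3.28 -5.02 -1.56] yaw -1.256 z 0.1666 j6 0.06
F radial,clockwise-tangential 3.3292118542307025 -4.98064089820953
```

Request:
move_arm:
  increments: "-0.0024 0.0324 0 0.0239;-0.0024 0.0324 0 0.0239;-0.0024 0.0324 0 0.0239;-0.0024 0.0324 0 0.0239;0 0 0 0"

```text
time_s: 13.88
position: [0.5115, -0.0582, 0.1665]
eef_rot: [0.0, -0.6, 0.8, -0.001]
contact_force: [1.0, -5.8, 2.2]
width: 0.0193
```

```bash
python3 -c "
from h import *;kn()"
```

```text
t 13.875 r 0.066 ang -1.8543 F tool [ 5.24 -2.62 -2.14] yaw -1.8558 z 0.1665 j6 -0.56
F radial,clockwise-tangential 5.24396954068591 -2.6030251919621055
```

Request:
move_arm:
  increments: "0 0.0216 0 0.0159;-0.0008 0.0216 0 0.0159;-0.0008 0.0216 0 0.0159;-0.0008 0.0216 0 0.0159"

```text
time_s: 14.38
position: [0.489, -0.0468, 0.1665]
eef_rot: [0.0, -0.428, 0.904, -0.001]
contact_force: [3.9, -7.6, 2.0]
width: 0.0198
```

```bash
python3 -c "
from h import *;kn()"
```

```text
t 14.375 r 0.0662 ang -2.2382 F tool [ 3.41 -7.8  -2.02] yaw -2.2565 z 0.1665 j6 -0.99
F radial,clockwise-tangential 3.556689753977901 -7.731929435840169
```

Request:
move_arm:
  increments: "-0.0008 0.0216 0 0.0159;-0.001 0.0216 0 0.0159"

```text
time_s: 14.62
position: [0.4796, -0.0379, 0.1665]
eef_rot: [0.0, -0.336, 0.942, -0.001]
contact_force: [3.7, -10.6, 2.4]
width: 0.0196
```

```bash
python3 -c "
from h import *;kn()"
```

```text
t 14.625 r 0.0663 ang -2.4335 F tool [  3.83 -10.6   -2.36] yaw -2.4562 z 0.1665 j6 -1.22
F radial,clockwise-tangential 4.068985759530814 -10.507184997317356
```

Request:
move_arm:
  increments: "-0.0003 0.0108 0 0.008"

```text
time_s: 14.75
position: [0.4778, -0.0356, 0.1666]
eef_rot: [0.0, -0.313, 0.95, -0.002]
contact_force: [5.4, -12.2, 1.3]
width: 0.0191
```

```bash
python3 -c "
from h import *;kn()"
```

```text
t 14.75 r 0.0662 ang -2.4777 F tool [  2.91 -13.05  -1.22] yaw -2.505 z 0.1666 j6 -1.28
F radial,clockwise-tangential 3.2660832087807465 -12.963679206921137
```

Request:
move_arm:
  increments: "-0.0003 0.0108 0 0.008"

```text
time_s: 14.88
position: [0.4762, -0.0333, 0.1666]
eef_rot: [0.0, -0.289, 0.957, -0.002]
contact_force: [6.9, -14.7, 1.4]
width: 0.0195
```

```bash
python3 -c "
from h import *;kn()"
```

```text
t 14.875 r 0.0662 ang -2.5205 F tool [  2.38 -16.09  -1.37] yaw -2.5547 z 0.1666 j6 -1.33
F radial,clockwise-tangential 2.9316445265642432 -15.993881984822304
```

Request:
move_arm:
  increments: "0 0 0 0;0 0 0 0"

```text
time_s: 15.12
position: [0.476, -0.0333, 0.1665]
eef_rot: [0.0, -0.29, 0.957, -0.002]
contact_force: [3.5, -13.0, 2.4]
width: 0.0196
```

```bash
python3 -c "
from h import *;kn()
im=snap('wrist','w6.png')
s=bot.read_state();print(s['contact_force'])"
```

```text
t 15.125 r 0.0663 ang -2.5228 F tool [  4.25 -12.74  -2.32] yaw -2.5532 z 0.1665 j6 -1.33
F radial,clockwise-tangential 4.637938552450502 -12.596212689225716
[  4.69022219 -12.08046976   2.5604001 ]
```

Request:
move_arm:
  increments: "0 0.0065 0 0.0048"

```text
time_s: 15.3
position: [0.4752, -0.032, 0.1667]
eef_rot: [0.0, -0.275, 0.961, -0.002]
contact_force: [7.1, -15.8, 2.5]
width: 0.0192
```

```bash
python3 -c "
from h import *;kn()"
```

```text
t 15.3 r 0.0662 ang -2.5445 F tool [  2.34 -17.17  -2.44] yaw -2.5838 z 0.1667 j6 -1.37
F radial,clockwise-tangential 3.007670117865493 -17.056226506899375
```

Request:
move_arm:
  increments: "0 0 0 0;0 0 0 0"

```text
time_s: 15.55
position: [0.4752, -0.032, 0.1666]
eef_rot: [0.0, -0.276, 0.961, -0.002]
contact_force: [5.9, -14.0, 1.8]
width: 0.0196
```

```bash
python3 -c "
from h import *;kn()
for i in range(3): snap('wrist');kn()"
```

```text
t 15.55 r 0.0662 ang -2.5455 F tool [  2.4  -15.06  -1.77] yaw -2.5833 z 0.1666 j6 -1.37
F radial,clockwise-tangential 2.9703197081443466 -14.949178142335505
t 15.6 r 0.0663 ang -2.5457 F tool [  2.56 -15.68  -1.28] yaw -2.5833 z 0.1666 j6 -1.37
F radial,clockwise-tangential 3.144126328034666 -15.564475344160192
t 15.65 r 0.0663 ang -2.5454 F tool [  2.85 -15.9   -2.04] yaw -2.5833 z 0.1666 j6 -1.37
F radial,clockwise-tangential 3.4473945143960076 -15.774357940530384
t 15.7 r 0.0663 ang -2.5456 F tool [  3.25 -15.49  -1.12] yaw -2.5833 z 0.1666 j6 -1.37
F radial,clockwise-tangential 3.833524179598645 -15.35554737995178
```

Request:
move_arm:
  increments: "0 0 0 0;0 0 0 0;0 0 -0.08 0;0 0 -0.09 0;-0.108 0 0 -0.006;-0.108 0 0 0;0 0 0 0;0 0 0 0"
  grip: 40

```text
time_s: 16.7
position: [0.5275, 0.0051, 0.2159]
eef_rot: [-0.001, -0.292, 0.956, 0.0]
contact_force: [-0.5, 0.4, 0.6]
width: 0.0399
```

```bash
python3 - <<'E'
from h import *
c=bot.get_calibration('wrist');im=snap('wrist','w7.png');s=bot.read_state();print(s['contact_force'],s['width'],s['time_s'])
to([.53,.0052,.168],-2.545)
for y in (-2.50,-2.545,-2.583): print(y,px('wrist',[.53+.065*np.cos(y),.0052+.065*np.sin(y),.176],c))
cv2.imwrite('pics/c7.png',cv2.resize(im[120:380,160:460,::-1],None,fx=2.3,fy=2.3))
E
```

```text
[0.05906993 0.09296643 0.95216223] 0.03994104419894343 16.75
units [-0.0075 -0.0042  0.1603] pos [0.5275 0.005  0.2161] yaw -2.5491 twist -0.0007
-2.5 [304.11958655 151.60853346]
-2.545 [311.19261375 151.41536224]
-2.583 [317.16743074 151.50495817]
```

View pics/c7.png

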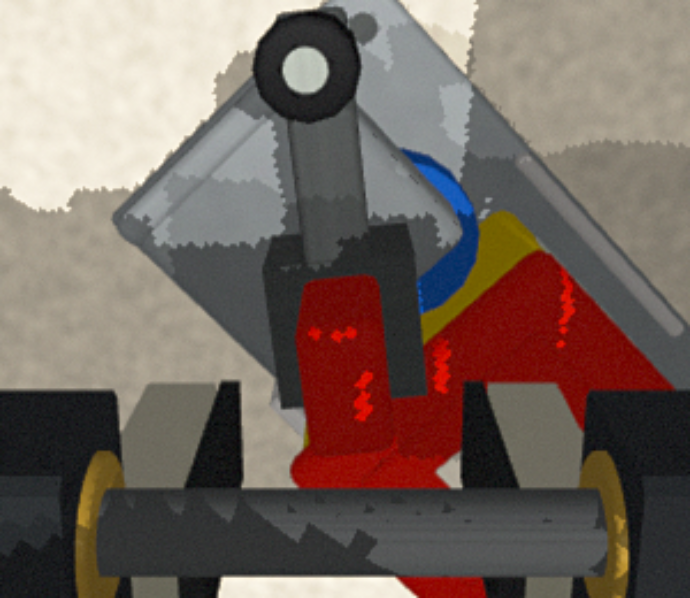

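The blue cam bears on the yellow box. The knob is at px (293,150), so the free crank has slipped back about 0.115 rad, which is within the fit's play. Aligning the gripper to it and taking the grip block.

Request:
move_arm:
  increments: "-0.0075 -0.0042 0 -0.0183;0 0 0.08 0;0 0 0.081 0;0 0 0 0"

```text
time_s: 17.25
position: [0.5292, 0.0047, 0.1669]
eef_rot: [-0.002, -0.346, 0.938, 0.0]
contact_force: [-0.3, 0.1, 0.2]
width: 0.0403
```

Request:
move_arm:
  increments: "0 0 0 0;0 0 0 0;0 0 0 0;0 0 0 0"
  grip: 5

```text
time_s: 17.75
position: [0.5311, 0.0058, 0.169]
eef_rot: [0.001, -0.346, 0.938, 0.0]
contact_force: [-3.8, 3.2, 6.2]
width: 0.0179
```

Request:
move_arm:
  increments: "0 0 -0.01 0;0 0 -0.02 0;0 0 -0.03 0;0 0 0 0"

```text
time_s: 18.25
position: [0.5311, 0.0054, 0.1873]
eef_rot: [0.0, -0.346, 0.938, -0.0]
contact_force: [-1.0, 2.9, -0.4]
width: 0.0176
```

Request:
move_arm:
  increments: "0 0 -0.08 0;0 0 -0.1 0;0 0 0 0"

```text
time_s: 18.62
position: [0.532, 0.0051, 0.2426]
eef_rot: [0.002, -0.346, 0.938, -0.001]
contact_force: [-0.6, 0.3, -3.1]
width: 0.0183
```

```bash
python3 - <<'E'
from h import *
c=bot.get_calibration('wrist');im=snap('wrist','w8.png');s=bot.read_state();print(s['contact_force'],s['width'],s['time_s'],s['joint_positions'].round(2))
to([.455,-.262,.24])
cv2.imwrite('pics/c8.png',cv2.resize(im[100:340,160:480,::-1],None,fx=2,fy=2))
E
```

```text
[-0.61482425 -1.12409357 -3.63543262] 0.017817156354117146 18.675 [ 0.38  0.13 -0.32  0.   -1.12 -1.24]
units [ 0.7707 -0.5127  0.0021] pos [0.531  0.0051 0.2408] yaw -2.4352 twist None
```

View pics/c8.png

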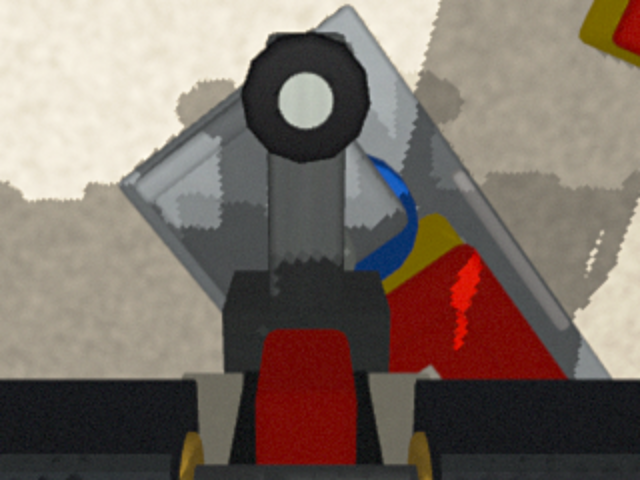

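The crank is clear of the shaft and upright in the gripper, and the cam still rests on the box. Carrying it to the tray centre.

Request:
move_arm:
  increments: "0.1484 -0.1092 0 0;0.1484 -0.1092 0 0;0.1484 -0.1092 0 0;0.1484 -0.1092 0 0;0.1484 -0.1092 0 0;0 0 0 0;0 0 0.15 0;0 0 0.15 0;0 0 0.15 0;0 0 0 0"

```text
time_s: 19.92
position: [0.4648, -0.2626, 0.1014]
eef_rot: [-0.004, -0.346, 0.938, 0.002]
contact_force: [0.7, -0.7, -1.8]
width: 0.0178
```

Request:
move_arm:
  increments: "0 0 0.06 0;0 0 0.03 0;0 0 0.02 0;0 0 0 0;0 0 0 0"

```text
time_s: 20.55
position: [0.4684, -0.2638, 0.0728]
eef_rot: [0.0, -0.346, 0.938, -0.0]
contact_force: [-0.2, -1.0, -3.0]
width: 0.0177
```

Request:
move_arm:
  increments: "0 0 0.008 0;0 0 0.006 0;0 0 0.003 0;0 0 0 0"

```text
time_s: 21.05
position: [0.4682, -0.2637, 0.0681]
eef_rot: [0.0, -0.346, 0.938, -0.0]
contact_force: [-3.1, 3.6, 8.0]
width: 0.0178
```

Touchdown (+8 N vertical). Releasing, rising and backing clear.

Request:
move_arm:
  increments: "0 0 -0.003 0;0 0 0 0;0 0 0 0;0 0 0 0;0 0 -0.1 0;0 0 -0.16 0;0 0 -0.16 0;0 0 -0.16 0;0 0 0 0"
  grip: 50

```text
time_s: 22.18
position: [0.47, -0.2644, 0.2462]
eef_rot: [0.003, -0.346, 0.938, -0.002]
contact_force: [0.3, 0.0, -0.3]
width: 0.0502
```

```bash
python3 - <<'E'
from h import *
im=snap('top','top2.png');print(bot.read_state()['time_s'],bot.read_state()['position'],bot.read_state()['width'])
im2=snap('wrist')
for t in ['crank','sharps_box','tray']:
  for n in ['top','wrist']:
    for r in bot.recognise(n,t)[:3]: print(n,t,round(r['confidence'],2),w(n,r['location']).round(3))
o=np.hstack([cv2.resize(im[130:330,240:510],(540,400)),cv2.resize(im2,(533,400))[:,130:390]])
cv2.imwrite('pics/c9.png',o[:,:,::-1])
E
```

```text
22.225 [ 0.46880304 -0.26385651  0.24367599] 0.0501333711229941
wrist crank 0.74 [ 0.453 -0.278  0.028]
top sharps_box 0.97 [0.318 0.225 0.06 ]
top sharps_box 0.72 [0.723 0.165 0.081]
top sharps_box 0.63 [0.364 0.065 0.06 ]
wrist sharps_box 0.8 [0.355 0.028 0.021]
wrist sharps_box 0.51 [ 0.453 -0.277  0.034]
wrist sharps_box 0.38 [ 0.666 -0.373  0.012]
top tray 0.79 [ 0.397 -0.301  0.005]
wrist tray 0.84 [ 0.458 -0.266 -0.002]
```

View pics/c9.png

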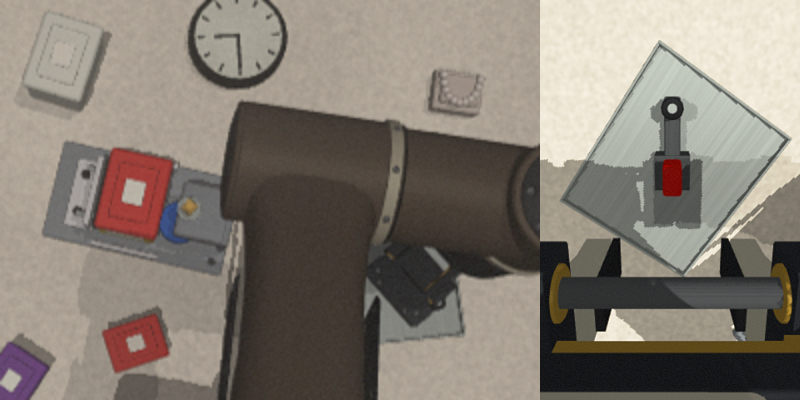

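The crank stands upright near the tray centre, the box sits against the stop pad with the cam on it, and the gripper is clear. Handing in.

```bash
python3 -c "
from rig import bot
print(bot.close_job(), bot.read_state()['contact_force'])"
```

```text
the job is handed in; nothing more can be done
the job is handed in; nothing more can be done
```

I carried out the whole task and handed it in at about 22 s of the 72 s allowed. No verdict was reported.

**Seating:** I pressed the crank down onto the shaft until it pushed back with 13 N. The tool height then matched a fully seated hub to within 1 mm.

**Winding:** I wound the knob about 2.2 rad clockwise. Holding it still took 15–16 N at the end. Free readings ranged from 2.6 to 5.0 N, so that is roughly 10–13 N above free; about 11 N is the good value.

**Return:** I lifted the crank off and stood it near the tray centre. It touched down with 8 N and I released it.

**Last checks:**
- **Crank:** the last wrist picture shows it upright on the tray with the gripper clear.
- **Box and other items:** the last top picture shows the box against the stop with the cam on it. The clock and cast look unmoved; the disinfectant and glove box were outside the part I viewed.
- **Detector:** in that last top view it missed both the crank, hidden by the arm, and the clamped box. I relied on the pictures for both.
- **Clamp force:** I could not measure the final force on the box directly. When I let go of the knob the crank slipped back about 0.12 rad. I took that as the looseness of the fit, not the shaft unwinding, and did not test it.

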